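Seat the vacuum clamp's filter cell on its keyed spigot and hold it home

TASK

Pick up the tall knurled filter cell and put it over the pinned spigot of the vacuum clamp's valve block, turning it as far as needed until its hidden keyways drop over the pins and push it fully home against the spring seal. Finish while still holding it pushed home, hand on it, without letting go: the spring lifts it again otherwise. Leave the smooth plug, the small stepped fitting and everything else on the bench where they are.

Things in the scene. Friction and masses are not known exactly. Their poses are not given: they have to be found in the camera images.
- cell: filter cell: knurled aluminium cup standing mouth down, 50 mm outer diameter (51.4 over the knurl), 48 high, 0.13-0.25 kg. Origin on its axis at the lower rim, z up. Round bore 32 mm, 40 deep, open below. Three keyways 120 degrees apart, one along its own +x, run the whole depth of the bore, 10 mm wide, reaching 20.5 mm from the axis. Grip across the diameter, upper 30 mm
- block: valve block: grey, bolted to the bench, 150 x 110 x 25 mm high, long side along its x (from 65 mm behind to 85 mm ahead of the origin). Origin at the bench under the spigot's axis. The spigot is a fixed steel post, 28 mm diameter, 36 mm high, its top 5 mm tapering to 20 mm. Three 6 mm radial pins 120 degrees apart stick out to 19 mm from the axis, centred 19 mm above the block's top
- spigot (a point): on the spigot's axis at the flat top of the block, z up. The pins' angle about the axis differs every time, is NOT given by these axes and must be felt for (or seen): a cell not lined up rests on the pins, rim 22 mm above this point; lined up within about 0.1 rad it drops past them. Any turn of 2.1 rad, either way, passes a place where it drops; caught at a keyway's edge (stiff), turn back a little
- seal (a joint): spring seal round the spigot's foot, a black flat ring 60 mm wide: 0 at rest (top 9 mm above the block), 0.005 m pressed fully down to its stop (4 mm above the block; so is the rim of a cell that is home). The spring pushes up with about 4 N at 0 and 10 N at 0.005, more than the cell's weight, so the cell stays home only while pushed down
- plug: smooth aluminium blanking plug without knurl, 50 mm diameter, 28 mm high, standing; origin under its centre. Not the cell: leave it alone
- reducer: small stepped aluminium fitting, 38 mm knurled foot with a 20 mm neck, 50 mm high, standing; origin under its centre. Not the cell: leave it alone
- plane: wooden hand plane 150 x 50 mm, 100 mm high; bystander
- offcut: wooden offcut 60 x 130 x 30 mm; bystander
- screwdriver: screwdriver with wooden handle, 200 mm long, lying; bystander
- glue: white glue bottle, 56 mm diameter, 130 mm high, standing; bystander
- square: try square, wooden stock with steel blade, lying flat; bystander
- mallet: mallet 260 mm long, lying; bystander
Not all that is in view belongs to the job. What is shaped like the cell but brown is not meant.

How it is judged:
By the outcome, as a careful person would: the job done as asked, in the order asked, and still so for the second after the job is handed in, while the arm keeps its last pose, push and grip.
It also fails if it takes over 48 s, if anything falls off the work surface, if the arm or the gripper's body presses on something with over 40 N, if the wrist force passes 120 N, or if a joint passes its speed limit or range.

ROBOT

A 6-joint arm with a two-finger parallel gripper is mounted at the origin on the work surface. World frame = base frame: x ahead of the robot, y to its left, z up, the work surface at z = 0. Lengths are in mm, angles in rad, forces in N, time in s.
With the tool pointing down it reaches from about 350 to 975 mm from the base axis. Payload 7.1 kg.
Tool frame: the origin (TCP) lies on the front face of the gripper's body, between the roots of the fingers; the fingertips stand 80 mm ahead of it and the grasp point (between the pads) lies 61 mm ahead of it (env.tips_ahead is the distance from the TCP to the fingertips, in mm); z points along the fingers, y is the direction in which the jaws open and shut (so a half turn about z gives the same grasp; the last joint's range is limited). The gripper opens to 88 mm and grips with 3 to 60 N. Pads are 20 mm wide; open, the fingers measure 115 mm over their backs; the gripper's body (75 mm by 178 mm) begins 61 mm behind the grasp point.
Start: joints at [1.317, 0.423, 1.63, -0, 1.089, -0.019], TCP at [145.374, 607.842, 302.675] pointing down, gripper open.
Joint ranges: [-3, 3], [-0.9, 2.11], [0.09, 2.58], [-1.31, 4.45], [0.11, 2.69], [-2.54, 2.54]. Speed limits (rad/s): [2.39, 2.39, 3.01, 3.14, 3.14, 3.14].

INTERFACE

Orientations are given as a unit quaternion [x, y, z, w].
In Python, from station import env, set_gripper, viewer, workorder gives the robot as it stands. Calls block until the motion is done:
- env.reach(position, orientation): joint-space move of the TCP to a pose.
- env.move_l(position, rot=None, rate=150, f_stop=None): straight line of the TCP; rot=None keeps the orientation; rate is the mean speed in mm/s. With f_stop (N) it stops when the force on the tool has changed by that much, and returns True; else False.
- env.move_joints(angles): joint-space move.
- set_gripper(opening): finger opening in mm; the grip force is fixed at half the most; returns when the fingers have stopped.
- env.hold(seconds).
- env.ik(position, orientation): joint angles nearest the present ones, or None.
- env.read_state(): the state.
- viewer.camera(name): name is "scene" or "top" or "wrist"; returns the picture (384x512x3 uint8, blue, green, red); there is no depth.
- viewer.camera_params(name): a dict with "fx", "fy", "cx", "cy" (pixels), "dist" ([k1, k2, p1, p2, k3] as OpenCV has them; the pictures are not rectified), "pose" (4x4, takes a point from camera to world coordinates); the wrist camera has in their place "tool_from_camera" (4x4, takes a point from camera to tool coordinates, whose origin is the TCP and whose axes are the flange's). Camera axes: x right, y up, looking along -z (the intrinsics and any distortion apply to the point x, -y, -z); pixel columns grow to the right and rows downward; lengths in mm; the calibration is good to about 2 mm. A picture is of the moment at which its call begins: read the wrist's pose just before it. camera_params takes no time and is no camera call.
A pose or a line that the arm cannot do raises env.IKError and nothing moves.
- workorder.sign_off(): hands the job in, once; it reports no verdict.
The state is a dict: "time_s": time; "qpos": joint angles; "dq": joint speeds; "tau": joint torques, N m; "tool_pos": TCP position; "orientation": TCP orientation; "force": force on the tool from outside, world axes, zero at the start; "wrist_torque": the same for the moment, N m; "width": finger opening in mm.
Only numpy, scipy, OpenCV 4.12 (cv2) and the standard library are available. Lean on these libraries where they do the work, as an engineer would, in place of code of your own. Each camera call takes 0.05 s, during which the arm holds its last target.

## Working session

There is one attempt and no reset: what is moved stays moved. The work goes in short steps, each a Python script; the robot and the scene stay as the last script left them, time stands still between calls to the robot, and variables do not carry over. Pictures are saved under pics/ and viewed, and the job is handed in when it is done.

```bash
ls; mkdir -p pics
python3 - <<'E'
from station import env,set_gripper,viewer,workorder
import cv2
for n in("scene","top","wrist"):
    cv2.imwrite(f"pics/{n}0.png",viewer.camera(n)); p=viewer.camera_params(n); print(n,p)
s=env.read_state(); print(s)
E
```

```text
pics
scene {'fx': 473.56268153181355, 'fy': 473.56268153181355, 'cx': 255.84399148948984, 'cy': 194.57904728987813, 'dist': array([0.03588886, 0.        , 0.        , 0.        , 0.        ]), 'pose': array([[-7.61036095e-01, -4.61640099e-01,  4.55754847e-01,
         1.20501126e+03],
       [ 6.48691625e-01, -5.36339265e-01,  5.39943856e-01,
         7.96996605e+02],
       [-4.82051549e-03,  7.06561117e-01,  7.07635606e-01,
         1.05124437e+03],
       [ 0.00000000e+00,  0.00000000e+00,  0.00000000e+00,
         1.00000000e+00]])}
top {'fx': 462.66691684416907, 'fy': 462.66691684416907, 'cx': 255.4623525324351, 'cy': 194.14799278955877, 'dist': array([-0.05570942,  0.        ,  0.        ,  0.        ,  0.        ]), 'pose': array([[-2.02389411e-02,  9.83376716e-01, -1.80445616e-01,
         3.16121802e+02],
       [-9.99783997e-01, -2.07596870e-02, -9.97660397e-04,
         2.47195329e+01],
       [-4.72707053e-03,  1.80386448e-01,  9.83584457e-01,
         1.51585605e+03],
       [ 0.00000000e+00,  0.00000000e+00,  0.00000000e+00,
         1.00000000e+00]])}
wrist {'fx': 311.
[... 504 characters left out ...]
00,
         1.00000000e+00]])}
{'time_s': 0.15, 'qpos': array([ 1.31698794e+00,  4.23667158e-01,  1.63049590e+00, -1.66271992e-05,
        1.08861384e+00, -1.90029991e-02]), 'dq': array([ 0.00226005, -0.00403694, -0.0029035 ,  0.00043943,  0.00211875,
        0.00110999]), 'tau': array([-4.08600890e-04, -5.44986999e+01, -2.73920524e+01,  6.43417519e-02,
        2.05700041e-02, -7.29588737e-05]), 'tool_pos': array([145.30419576, 607.52887774, 302.08634969]), 'orientation': array([ 1.17129323e-01,  9.93116494e-01, -5.87622982e-04, -7.32235033e-05]), 'force': array([ 0.26524017,  0.07982973, -0.95499455]), 'wrist_torque': array([0.02936287, 0.04672422, 0.02957892]), 'width': 87.56334082641698}
```

View pics/scene0.png

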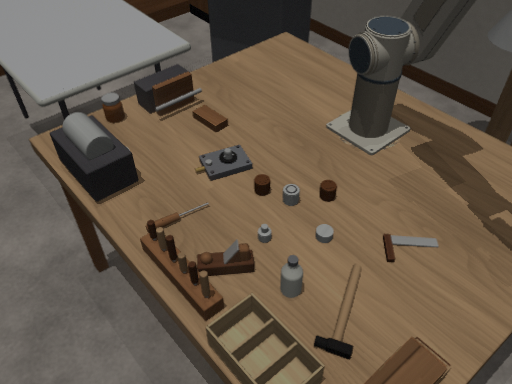

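View pics/top0.png

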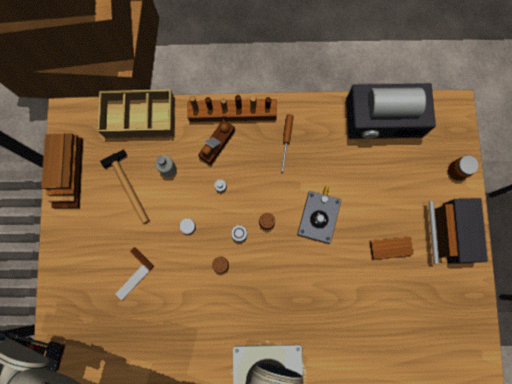

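View pics/wrist0.png

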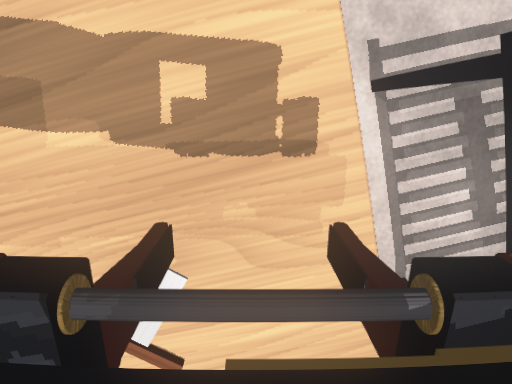

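```bash
cat > h.py <<'E'
from station import env,set_gripper,viewer,workorder
import cv2,numpy as np
from scipy.spatial.transform import Rotation as R
def K(p): return np.array([[p['fx'],0,p['cx']],[0,p['fy'],p['cy']],[0,0,1]])
def pose(n,st=None):
    p=viewer.camera_params(n)
    if n!='wrist': return p,p['pose']
    T=np.eye(4);T[:3,:3]=R.from_quat(st['orientation']).as_matrix();T[:3,3]=st['tool_pos']
    return p,T@p['tool_from_camera']
def onplane(n,uv,z,st=None):
    p,T=pose(n,st)
    q=cv2.undistortPoints(np.array([[uv]],float),K(p),p['dist'])[0,0]
    d=T[:3,:3]@np.array([q[0],-q[1],-1]); o=T[:3,3]
    return o+d*(z-o[2])/d[2]
def proj(n,X,st=None):
    p,T=pose(n,st); c=(np.atleast_2d(X)-T[:3,3])@T[:3,:3]
    c=c*[1,-1,-1]
    return cv2.projectPoints(c,np.zeros(3),np.zeros(3),K(p),p['dist'])[0][:,0]
def down(yaw): # tool x-axis at yaw, z down
    c,s=np.cos(yaw),np.sin(yaw)
    return R.from_matrix(np.array([[c,s,0],[s,-c,0],[0,0,-1]])).as_quat()
def yaw_of(st):
    m=R.from_quat(st['orientation']).as_matrix(); return np.arctan2(m[1,0],m[0,0])
E
python3 - <<'E'
from h import *
a=cv2.imread('pics/scene0.png')[140:260,220:360];b=cv2.imread('pics/top0.png')[160:290,170:360]
cv2.imwrite('pics/cs.png',cv2.resize(a,None,fx=5,fy=5,interpolation=2));cv2.imwrite('pics/ct.png',cv2.resize(b,None,fx=4,fy=4,interpolation=2))
print('cell',onplane('top',(239,233),48),onplane('scene',(291,189),48))
print('spig',onplane('top',(320,217),61),onplane('scene',(229,153),61))
print(yaw_of(env.read_state()))
E
```

```text
cell [460.98551953  81.06590979  48.        ] [462.72293478  82.76111968  48.        ]
spig [ 505.07322139 -176.85637371   61.        ] [ 509.68678164 -160.13903888   61.        ]
2.9067949839032865
```

View pics/cs.png

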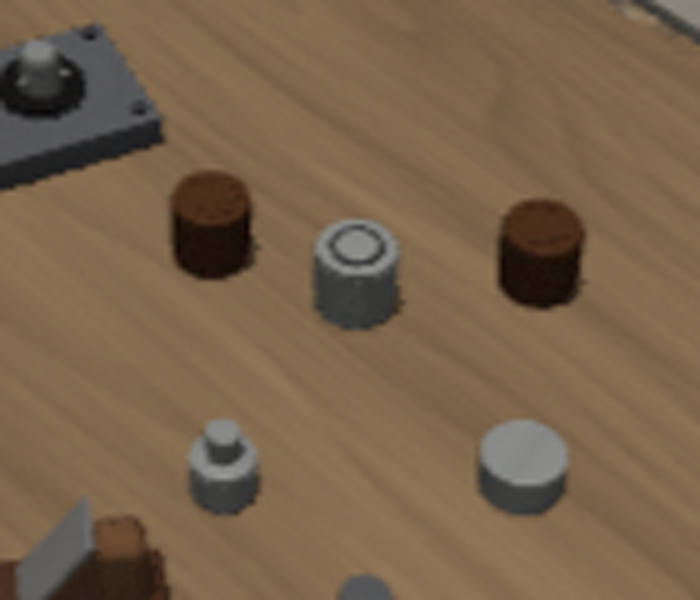

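View pics/ct.png

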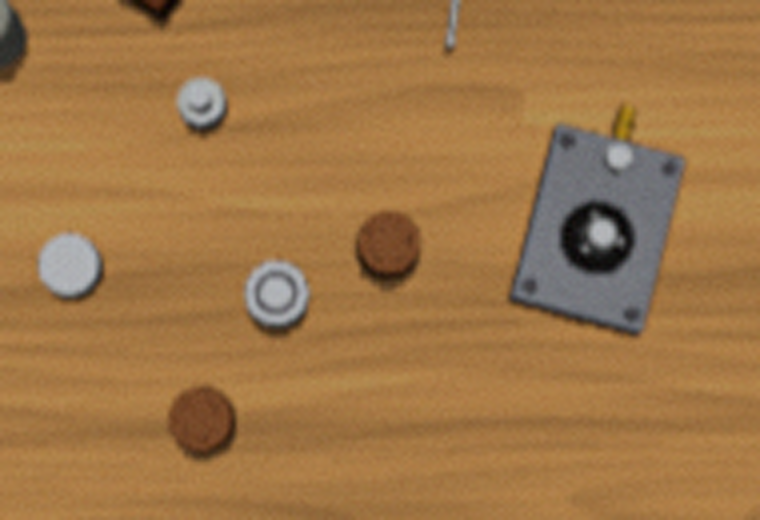

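Candidates in the scene view: light tall knurled cup with ring top (291,189) is the cell. The flat disc (325,233) is the plug, the stepped one (265,233) the reducer, and the brown cups (262,184) and (328,190) are decoys. The crop confirms the choice. Next, a close wrist look at the spigot and then the cell.

Run:
```python
from h import *
print('cell',onplane('top',(239.2,233.2),48),onplane('scene',(291.4,188.6),48))
print('spig',onplane('top',(320.7,218),61),onplane('scene',(228,149.4),61))
print('brA',onplane('top',(266,221),45),'brB',onplane('top',(220,265),45))
for n,p,yaw,z in (('spig',(506,-173),1.2,245),('cell',(462,82),2.356,235)):
    env.reach([*p,z],down(yaw)); env.hold(0.2)
    s=env.read_state(); im=viewer.camera('wrist'); cv2.imwrite(f'pics/w_{n}.png',im)
    np.save(f'w_{n}.npy',np.r_[s['tool_pos'],s['orientation']]); print(s['time_s'],s['tool_pos'],s['qpos'],yaw_of(s),s['force'])
```

```text
cell [460.33564625  80.43918082  48.        ] [460.61242551  82.29155007  48.        ]
spig [ 501.83376182 -178.93490032   61.        ] [ 500.90412895 -176.59521663   61.        ]
brA [497.95052503  -5.718237    45.        ] brB [361.45930045 142.48645837  45.        ]
3.375 [ 506.1619165  -172.634135    245.01271918] [-3.50952862e-01  3.70042565e-01  1.87336589e+00  1.93614113e-05
  8.98144509e-01  1.91093097e-02] 1.2007220922588493 [-1.16801906  0.70670934  0.2940643 ]
4.6417 [462.47066059  81.06344375 235.03135237] [ 1.48211797e-01  2.98597076e-01  2.01782377e+00 -1.07984389e-04
  8.24918534e-01 -6.34523874e-01] 2.3536052513796393 [ 0.30051455 -0.36241547  0.76217327]
```

View pics/w_spig.png

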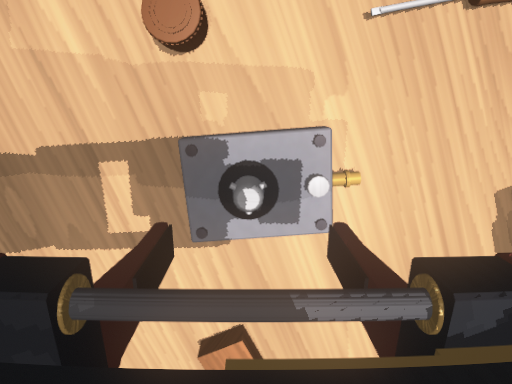

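View pics/w_cell.png

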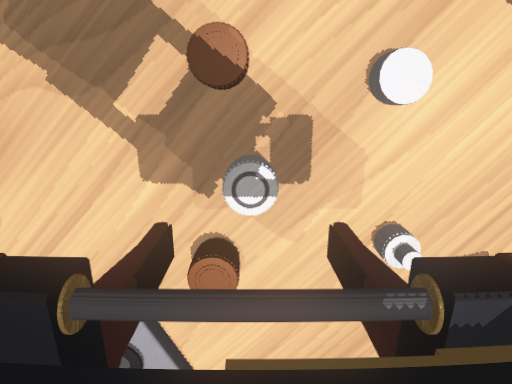

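Run:
```python
from h import *
a=cv2.imread('pics/w_spig.png')[150:225,210:290]; b=cv2.imread('pics/w_cell.png')[145:225,210:290]
cv2.imwrite('pics/cc2.png',np.hstack([cv2.resize(a,(400,400),interpolation=2),cv2.resize(b,(400,400),interpolation=2)]))
```

```text
(no output)
```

View pics/cc2.png

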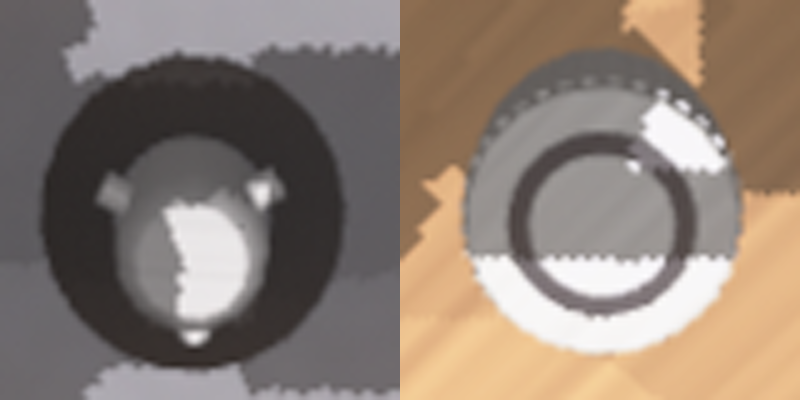

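```bash
python3 - <<'E'
from h import *
def st(n):
    v=np.load(f'w_{n}.npy'); return dict(tool_pos=v[:3],orientation=v[3:])
S=st('spig');C=st('cell')
def circ(c,r,z,n=72):
    t=np.linspace(0,2*np.pi,n); return np.c_[c[0]+r*np.cos(t),c[1]+r*np.sin(t),0*t+z]
def cen(n,s,uv,r,z):  # circle whose projected bbox centre is uv
    c=onplane(n,uv,z,s)[:2]
    for _ in range(4):
        p=proj(n,circ(c,r,z),s); e=(p.max(0)+p.min(0))/2-uv
        c=c+onplane(n,np.array(uv)-e,z,s)[:2]-onplane(n,uv,z,s)[:2]
    return c
sp=cen('wrist',S,(248.7,189.8),30,34); ce=cen('wrist',C,(250.6,189.4),13,48)
print('spig',sp,'cell',ce)
for u,v in((110,192),(272,188),(195,345)):
    q=onplane('wrist',(210+u/5,150+v/5.333),44,S)[:2]-sp; print(q,np.hypot(*q),np.arctan2(q[1],q[0]))
print('top-based spig seal', )
for n,s,c,cl,f in(('spig',S,sp,[(30,34),(10,61),(19,44)],'a'),('cell',C,ce,[(25,48),(25.7,0),(13,48)],'b')):
    im=cv2.imread(f'pics/w_{n}.png'); im=cv2.resize(im,None,fx=5,fy=5,interpolation=2)
    for r,z in cl: cv2.polylines(im,[np.int32((proj('wrist',circ(c,r,z),s)+.5)*5)],True,(0,0,255),1)
    cv2.imwrite(f'pics/ov_{f}.png',im[700:1200,1000:1500])
for n in('top','scene'):
    print(n,proj(n,[[*sp,61],[*ce,48]]))
E
python3 -c "
import cv2,numpy as np;cv2.imwrite('pics/ov.png',cv2.resize(np.hstack([cv2.imread('pics/ov_a.png'),cv2.imread('pics/ov_b.png')]),(800,400)))"
```

```text
spig [ 502.4826718  -178.03041221] cell [461.98328378  81.99561937]
[-11.96699598  12.30130567] 17.161908807258747 2.342419791191829
[16.57105864  2.00099553] 16.691433954653363 0.12017060471669114
[ -7.43377686 -19.96846437] 21.307290014794404 -1.9271765567200256
top-based spig seal
top [[320.40606392 217.80294136]
 [238.70322344 232.69278531]]
scene [[227.34794903 149.38878442]
 [291.00352644 188.75462782]]
```

View pics/ov.png

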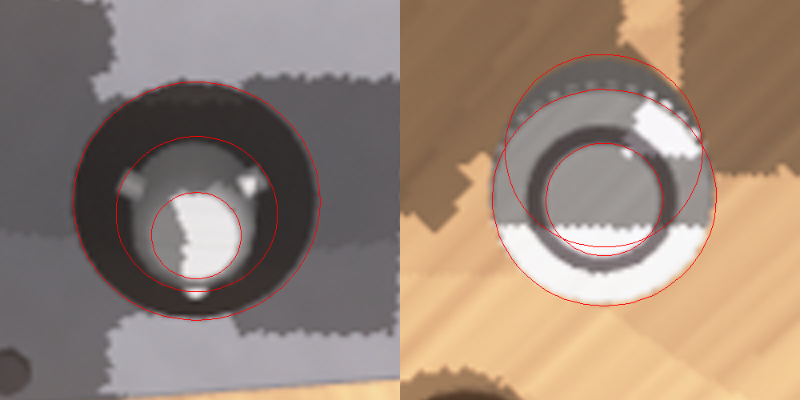

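Run:
```python
from h import *
c=[461.5,81.9]
env.move_l([*c,150],down(2.356)); print(env.move_l([*c,99],rate=80,f_stop=8))
w=set_gripper(40); env.hold(.2); s=env.read_state(); print(s['time_s'],s['width'],s['tool_pos'],s['force'],s['wrist_torque'])
env.move_l([*c,205],rate=150); env.hold(.2); s=env.read_state(); print(s['width'],s['force'],s['wrist_torque'])
env.reach([502.2,-178,205],down(2.42)); env.hold(.3); s=env.read_state(); print(s['time_s'],s['qpos'],s['tool_pos'],s['width'],s['force'])
for n in('scene','wrist'): cv2.imwrite(f'pics/{n}2.png',viewer.camera(n))
a=cv2.imread('pics/scene2.png')[90:210,150:310]
cv2.imwrite('pics/s2c.png',cv2.resize(a,None,fx=5,fy=5,interpolation=2))
```

```text
False
7.075 49.4289687412654 [461.58142794  81.91840967  99.10430501] [-1.04130147 -1.23499405  3.69759442] [-0.05849539  0.13281227 -0.01247017]
49.85606768403697 [ 0.27141006  1.61459752 -2.18464605] [-0.03064757  0.03956856 -0.01621052]
9.4583 [-3.61145970e-01  4.28472626e-01  1.90111460e+00  4.13593626e-05
  8.12015664e-01 -1.21194805e+00] [ 502.36519605 -177.02129572  205.080448  ] 49.64938884133328 [-0.15138449 -0.1587044  -2.79623835]
```

View pics/s2c.png

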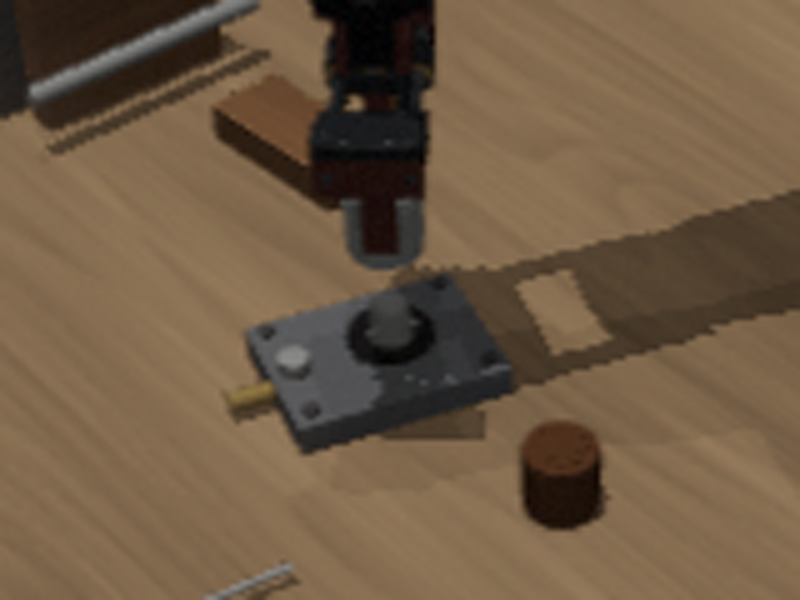

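View pics/wrist2.png

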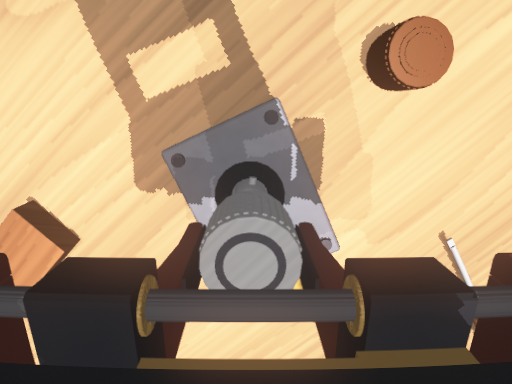

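The scene crop shows the cell gripped upright above the spigot (crop 385,320), with the block untouched. In the wrist view the ring top is at (250,265), so I'll measure its offset in the grip and then go down.

Run:
```python
from h import *
s=env.read_state()
z=s['tool_pos'][2]-99+48
print('grip offset',onplane('wrist',(250.3,266),z,s)-s['tool_pos'])
env.move_l([502.2,-178,170],down(2.42),rate=100); env.hold(.2); s=env.read_state(); print(s['tool_pos'],s['force'])
print(env.move_l([502.2,-178,140],rate=25,f_stop=7)); s=env.read_state(); print(s['time_s'],s['tool_pos'],s['force'],s['wrist_torque'],s['width'])
cv2.imwrite('pics/scene3.png',viewer.camera('scene'))
a=cv2.imread('pics/scene3.png')[90:210,150:310]
cv2.imwrite('pics/s3c.png',cv2.resize(a,None,fx=5,fy=5,interpolation=2))
```

```text
grip offset [-4.76733785e-02 -3.31886162e-01 -5.10000000e+01]
[ 502.57409724 -178.17190241  170.60865667] [-0.13619326  0.07430405 -2.98932177]
True
11.1667 [ 502.22706968 -178.03615081  145.70372574] [0.0127293  0.56814795 7.71959382] [-0.00650789  0.24559112  0.06265441] 49.36946661459281
```

View pics/s3c.png

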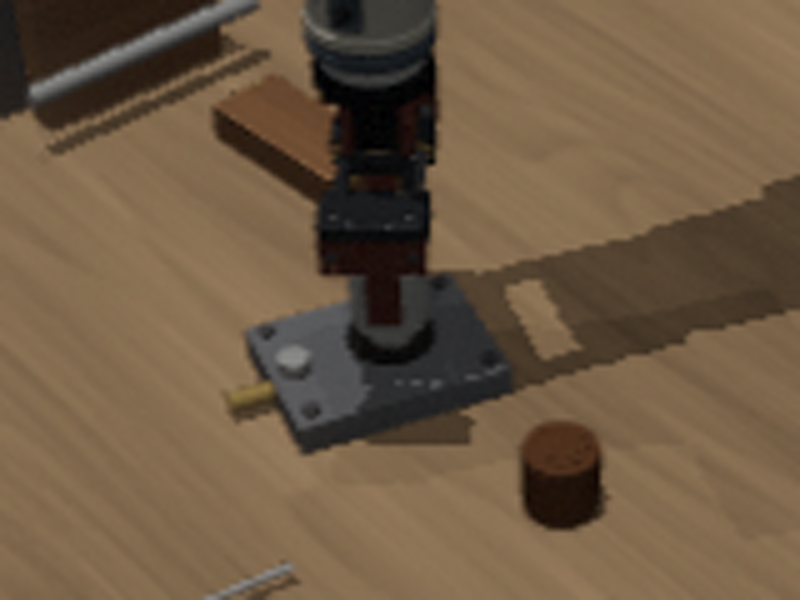

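The cell rests on the pins (rim ≈46.7 against 47 expected) with little side force. Now the turning search with a light downward push.

```bash
cat > sweep.py <<'E'
from h import *
def run(y0,y1,step,zc,tmax,x=(502.2,-178)):
    y=y0; sg=np.sign(y1-y0); s=env.read_state(); t0=s['time_s']
    while (y1-y)*sg>1e-6 and s['time_s']-t0<tmax:
        y+=sg*min(step,abs(y1-y)); env.move_l([*x,zc],down(y),rate=100)
        s=env.read_state(); print('%.2f yaw %.3f/%.3f z %.2f F %s tz %.2f'%(s['time_s'],y,yaw_of(s),s['tool_pos'][2],np.round(s['force'],1),s['wrist_torque'][2]))
        if s['tool_pos'][2]<145.0-0.6 and s['force'][2]<3.5: print('DROP'); return True
        if abs(s['wrist_torque'][2])>.45: print('STIFF'); return False
    return None
E
python3 - <<'E'
from sweep import *
run(2.42,2.18,.08,144,3)
E
```

```text
11.47 yaw 2.340/2.339 z 145.55 F [-0.9  1.2 12.9] tz -0.11
11.72 yaw 2.260/2.259 z 145.56 F [ 0.2 -0.9 12. ] tz -0.11
11.97 yaw 2.180/2.179 z 145.57 F [-0.8  0.2 12.2] tz -0.18
```

Run:
```python
from sweep import *
run(2.18,0.1,.08,143.8,9)
s=env.read_state();print(s['width'],s['qpos'])
```

```text
12.22 yaw 2.100/2.099 z 145.52 F [-0.2 -0.3 14.6] tz -0.10
12.47 yaw 2.020/2.019 z 145.53 F [-1.  -0.8 14.1] tz -0.10
12.72 yaw 1.940/1.939 z 145.51 F [-1.4 -1.7 14.7] tz -0.06
12.97 yaw 1.860/1.859 z 145.52 F [-2.6  0.1 14.3] tz -0.17
13.22 yaw 1.780/1.779 z 145.54 F [-0.7 -0.4 15.2] tz -0.15
13.47 yaw 1.700/1.699 z 145.49 F [-1.   0.7 14.9] tz -0.10
13.72 yaw 1.620/1.619 z 145.56 F [-1.  -1.2 15.4] tz -0.14
13.97 yaw 1.540/1.540 z 145.53 F [-1.7 -1.9 14.5] tz -0.04
14.22 yaw 1.460/1.459 z 145.51 F [-1.5  0.6 14.8] tz -0.14
14.47 yaw 1.380/1.380 z 145.48 F [-2.3 -1.5 13.2] tz -0.09
14.72 yaw 1.300/1.299 z 145.35 F [-0.3  0.4 13.3] tz -0.13
14.97 yaw 1.220/1.219 z 145.14 F [-2.   2.   9.4] tz -0.06
15.22 yaw 1.140/1.142 z 143.86 F [-0.9  0.7  2.9] tz -0.10
DROP
49.86665277308893 [-3.62952307e-01  5.31634800e-01  1.92387060e+00  9.86264158e-05
  6.86027291e-01  6.59431557e-02]
```

It dropped at yaw ≈1.14. I'll turn slightly into the middle of the window and descend, watching the force.

Run:
```python
from sweep import *
def show():
    s=env.read_state(); print('%.2f'%s['time_s'],np.round(s['tool_pos'],2),round(yaw_of(s),3),np.round(s['force'],1),np.round(s['wrist_torque'],2),round(s['width'],2));return s
x=[502.2,-178]
env.move_l([*x,143],down(1.10)); show()
print(env.move_l([*x,135],rate=30,f_stop=10)); show()
```

```text
15.47 [ 502.03 -177.94  142.63] 1.102 [ 0.5  0.3 -1.8] [-0.07  0.16 -0.07] 50.11
False
15.88 [ 502.   -177.94  134.45] 1.1 [ 0.7 -0.4 -3.8] [-0.07  0.12 -0.02] 49.37
```

Free all the way past the pins, so now press home against the spring.

Run:
```python
from sweep import *
def show():
    s=env.read_state(); print('%.2f'%s['time_s'],np.round(s['tool_pos'],2),round(yaw_of(s),3),np.round(s['force'],1),np.round(s['wrist_torque'],2),round(s['width'],2));return s
x=[502.2,-178]
for z in (132,130,128,127,126.3,125.8):
    b=env.move_l([*x,z],rate=15,f_stop=25); env.hold(.15); print(z,b,end=' '); s=show()
    if s['force'][2]>20: break
```

```text
132 False 16.38 [ 502.08 -177.98  132.07] 1.1 [-3.9 -0.9  1.3] [-0.1   0.47 -0.14] 49.77
130 False 16.82 [ 502.1  -177.98  130.08] 1.1 [-4.1 -0.5  4. ] [ 0.03  0.72 -0.05] 49.47
128 False 17.25 [ 502.12 -177.99  128.15] 1.1 [-4.6  0.7  5.7] [ 0.07  0.81 -0.05] 49.35
127 False 17.65 [ 502.15 -177.97  127.99] 1.1 [-6.2  1.5 15.4] [ 0.25  1.36 -0.07] 49.45
126.3 False 18.05 [ 502.17 -177.98  127.92] 1.1 [-8.3  2.9 23.7] [ 0.38  1.72 -0.09] 49.51
```

Hard stop at TCP z≈127.95, since force climbs with no more travel. But there is a side force (Fx −8) and a tilting moment, so I'll relax that laterally and check it is square.

Run:
```python
from sweep import *
def show():
    s=env.read_state(); print('%.2f'%s['time_s'],np.round(s['tool_pos'],2),round(yaw_of(s),3),np.round(s['force'],1),np.round(s['wrist_torque'],2),round(s['width'],2));return s
for x,y,z in((502.2,-178,127),(501.6,-178,127),(501.0,-178,127),(501.0,-177.7,127),(501.0,-177.7,126.5)):
    env.move_l([x,y,z],rate=15); env.hold(.15); print(x,y,z,end=' '); show()
for n in('scene','wrist'): cv2.imwrite(f'pics/{n}4.png',viewer.camera(n))
a=cv2.imread('pics/scene4.png')[120:190,180:280]
cv2.imwrite('pics/s4c.png',cv2.resize(a,None,fx=8,fy=8,interpolation=2))
```

```text
502.2 -178 127 18.45 [ 502.12 -177.99  127.99] 1.1 [-6.7  1.6 15.8] [ 0.3   1.29 -0.01] 49.74
501.6 -178 127 18.85 [ 502.01 -178.01  128.02] 1.1 [-4.6  2.8 14.9] [ 0.36  1.01 -0.09] 49.49
501.0 -178 127 19.25 [ 501.88 -178.    128.03] 1.1 [-3.   2.4 12.7] [ 0.44  0.68 -0.1 ] 49.73
501.0 -177.7 127 19.65 [ 501.9  -177.91  128.03] 1.1 [-3.3  0.7 11.2] [ 0.18  0.75 -0.08] 49.81
501.0 -177.7 126.5 20.05 [ 501.92 -177.94  127.99] 1.1 [-4.1  1.3 17.4] [ 0.25  0.97 -0.07] 49.61
```

View pics/s4c.png

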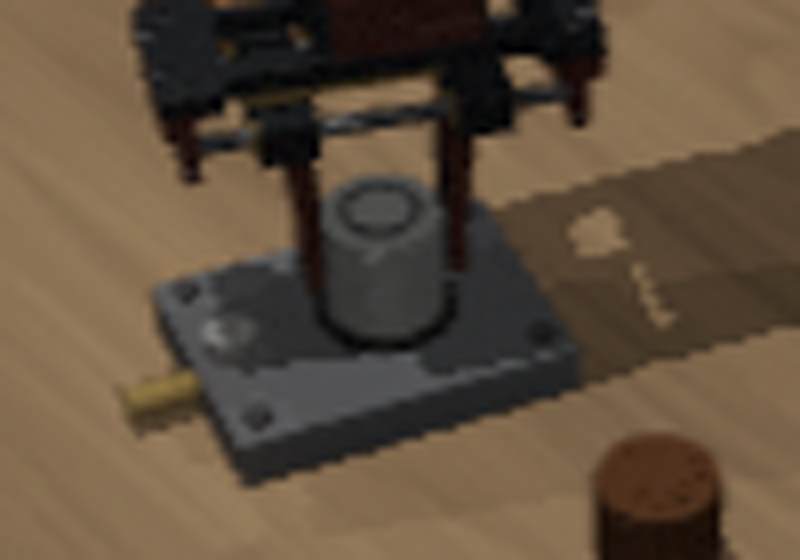

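View pics/wrist4.png

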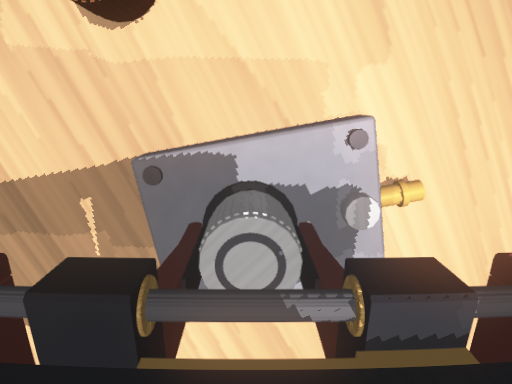

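Run:
```python
from sweep import *
def show():
    s=env.read_state(); m=R.from_quat(s['orientation']).as_matrix(); print('%.2f'%s['time_s'],np.round(s['tool_pos'],2),'axis',np.round(m[:2,2],4),round(yaw_of(s),3),np.round(s['force'],1),np.round(s['wrist_torque'],2),round(s['width'],2));
    tip=s['tool_pos']+m[:,2]*98.6; print('   rim',np.round(tip,2)); return s
show()
rim=np.array([501.6,-177.8,126.7-98.6])
for a in(0.,.01,-.01,):
    q=R.from_rotvec([0,a,0])*R.from_quat(down(1.1)); p=rim-q.as_matrix()[:,2]*98.6
    env.move_l(p,q.as_quat(),rate=15); env.hold(.15); print(a,end=' '); show()
```

```text
20.15 [ 501.88 -177.94  127.98] axis [ 0.0021 -0.0007] 1.1 [-4.3  2.  17.4] [ 0.3   1.01 -0.07] 49.44
   rim [ 502.09 -178.     29.38]
0.0 20.55 [ 502.   -177.93  127.96] axis [ 0.001  -0.0004] 1.1 [-5.5  1.  17.9] [ 0.32  1.21 -0.09] 49.51
   rim [ 502.1  -177.97   29.36]
0.01 20.95 [ 502.9  -177.99  127.97] axis [-0.009  -0.0005] 1.1 [-7.3  1.6 17.1] [ 0.06  1.03 -0.08] 49.58
   rim [ 502.01 -178.04   29.37]
-0.01 21.38 [ 501.12 -177.9   127.99] axis [ 0.0111 -0.0003] 1.1 [-5.3  2.1 17.3] [ 0.39  1.31 -0.07] 49.36
   rim [ 502.21 -177.93   29.4 ]
```

Run:
```python
from sweep import *
def show():
    s=env.read_state(); print('%.2f'%s['time_s'],np.round(s['tool_pos'],2),round(yaw_of(s),3),np.round(s['force'],1),np.round(s['wrist_torque'],2),round(s['width'],2));return s
for y in(1.14,1.18,1.10,1.05,1.0,1.08):
    env.move_l([501.4,-177.8,126.5],down(y),rate=15); env.hold(.1); print(y,end=' '); show()
```

```text
1.14 21.73 [ 502.03 -177.79  127.9 ] 1.139 [-5.4  2.9 18.8] [ 0.5   1.11 -0.42] 49.7
1.18 22.08 [ 502.04 -177.7   127.79] 1.178 [-4.6  3.8 17.5] [ 0.49  1.01 -0.51] 49.56
1.1 22.43 [ 502.51 -178.    127.8 ] 1.1 [-3.   1.5 14.8] [ 0.33  0.8  -0.17] 49.3
1.05 22.78 [ 502.7  -178.11  127.81] 1.05 [-2.5  1.3 14.5] [ 0.33  0.67 -0.05] 49.23
1.0 23.13 [ 502.83 -178.17  127.83] 1.0 [-0.9  1.2 14.2] [ 0.27  0.62 -0.06] 49.53
1.08 23.48 [ 502.84 -178.    127.82] 1.08 [-1.9  1.7 13.7] [0.43 0.5  0.12] 49.5
```

The wiggle seated it a little lower (127.8) and eased the side load. It turns freely about ±0.08 rad with no further drop, so it is at the seal's stop. I'll add a little push, confirm it is steady for 1 s and look once more.

Run:
```python
from sweep import *
def show():
    s=env.read_state(); print('%.2f'%s['time_s'],np.round(s['tool_pos'],2),round(yaw_of(s),3),np.round(s['force'],1),np.round(s['wrist_torque'],2),round(s['width'],2));return s
env.move_l([501.4,-177.8,126.1],down(1.08),rate=15); env.hold(.2); show(); env.hold(1); show()
for n in('scene','top'): cv2.imwrite(f'pics/{n}5.png',viewer.camera(n))
a=cv2.resize(cv2.imread('pics/scene5.png')[100:260,170:350],(450,400),interpolation=2);b=cv2.resize(cv2.imread('pics/top5.png')[160:300,150:290],(350,400),interpolation=2)
cv2.imwrite('pics/f5.png',np.hstack([a,b]))
```

```text
23.93 [ 502.87 -178.01  127.78] 1.08 [-4.5  3.  17.7] [0.56 0.77 0.08] 49.25
24.93 [ 502.88 -178.02  127.83] 1.08 [-3.6  2.4 18.1] [0.53 0.74 0.11] 49.26
```

View pics/f5.png

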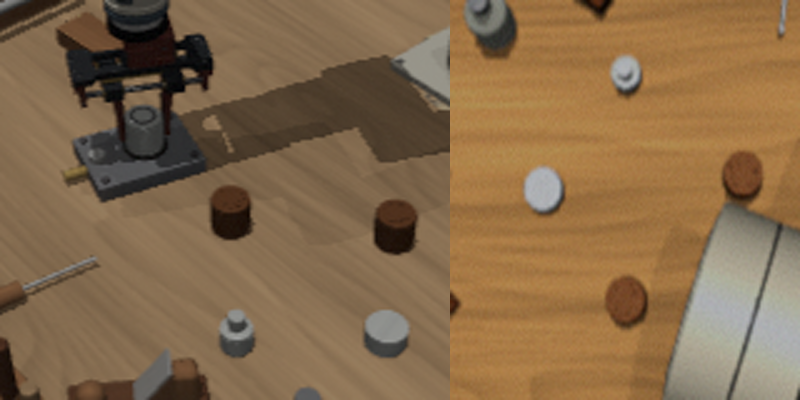

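The cell sits low in the seal at crop (143,130), still held. The plug, reducer and brown cups are where they were. Handing in.

```bash
python3 -c "
from h import *
print(workorder.sign_off()); s=env.read_state(); print(s['time_s'],s['tool_pos'],s['force'])"
```

```text
the job is handed in; nothing more can be done
None
the job is handed in; nothing more can be done
```

The filter cell is on the spigot, pushed home against the spring seal and still gripped. I handed the job in at about 25 s of the 48 s.

- **Finding the drop:** I gripped the cell by its upper part and lowered it until it rested on the pins. Turning it about 1.28 rad under a light push dropped it past them at yaw ≈1.14.
- **Home:** it went down to a hard stop, TCP z ≈127.8, where adding push gave no more travel. It then stayed put for 1 s with about 18 N on the wrist (spring about 10 N), and the jaw opening stayed at about 49.3 mm. The pictures show the rim down in the seal, with the plug, reducer and brown cups where they were.
- **What disagreed:** from the pins to the stop it travelled about 17.8 mm, against 18 expected. Taking the cell's height in the grip from the bench puts its rim 28.7 mm above the bench, against 29 expected. A side force of about 4 N and a small tilting moment remained. A wiggle seated it 0.2 mm lower and eased most of that side load. The seal's own position could not be read directly.

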